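# Hang the door-knob plate on the test stand

### The job

Lift the mounting plate that carries the brass door knob out of the wooden rack and hang it, knob towards you, by its two keyhole slots on the two headed studs of the test stand's cross bar: press it back over both heads against the spring lock pin, then draw it down until the studs sit at the top of the slots and the lock pin snaps out through its hole. Do it by feel, never pressing the plate against the stand with more than about 25 N, let go of it, and leave the latch plate standing in the rack.

Things in the scene. Friction and masses are not known exactly. Their poses are not given: they have to be found in the camera images.
- knob_plate_grip (a point): Centre of the knob plate's grip bar, 138 mm above the plate's lower edge, mid-thickness. The bar, 12 mm thick (x) and 44 mm wide (y), can be pinched from above; it reaches from 22 mm below to 16 mm above this point. Axes: -x out of the front (knob) face, y across, z up. Plate with knob: 0.37 to 0.55 kg.
- knob_plate: Aluminium mounting plate with a brass door knob. 120 mm wide (y), 5 mm thick (x), 118 mm high, grip bar on top to 154 mm; origin at the middle of its lower edge, mid-thickness. The knob, 66 mm round, stands 68 mm out of the front (-x) face, centred 54 mm above the lower edge.
- knob_plate_holes (a point): Midway between the knob plate's two entry holes, mid-thickness, 84 mm above its lower edge (54 mm below the grip point). Entry holes 14 mm across at y = +40 and -40 mm; each runs UP into a slot 8 mm wide; with the plate home the stud axes lie 14 mm above this point, at the slot tops. Lock hole 10 mm across, at y = 0, also 14 mm above this point.
- latch_plate_grip (a point): Centre of the grip bar of the other plate in the rack, of the same shape and size, which carries a grey tubular latch instead of the knob (25 mm out of its front). It stays where it is. Same axes and offsets.
- stand: Test stand bolted to the bench: grey foot 110 x 140 x 12 mm, origin at the middle of its underside; the plate comes from the front (-x); z up. Two posts 157 mm high at y = +-56 mm, x = 14 to 34 mm, carry a level cross bar, 148 x 20 mm, and lower a rest bar (z = 52 to 68 mm), both with front face at x = 0. Behind the stud heads the plate's mid-plane is at x = -2.5 (against the bars) to -5.5 mm.
- stud_zone (a point): Point of the stand at x = y = 0, z = 135 mm: middle of the cross bar's range of adjustment. NOT MEASURED: the bar is clamped up to 12 mm higher or lower than this, anew each time; see or feel for it. It does not yield. Its two studs at y = +40 and -40 mm, axes level along x: neck 6 mm across from x = 0 to -8 mm, head 11 mm across, rim chamfered 0.7 mm, x = -8 to -12 mm.
- lock_pin (a joint): Spring lock pin in the cross bar, midway between the studs, 8 mm across, round nose. Travel in m: 0 = fully out (nose at x = -8.5 mm), 0.0095 = pushed right in (+x). Spring 5 N plus 0.3 N per mm. A plate behind the heads pushes it in 5.5 mm or more and is clamped against the heads, so it stays where it is let go and slides down only under a push of up to 8 N; at home it snaps out through the lock hole.
- rack: Beech rack, 150 (x) x 126 (y) x 26 mm; origin at the middle of its underside. Two grooves along y at x = -45 and +45 mm, 7 mm wide, 18 mm deep, floor at z = 8 mm. The two plates stand in them facing the rack's -x; which stands where changes.

How it is judged:
By the outcome, as a careful person would: the job done as asked, in the order asked, and still so for the second after the job is handed in, with the robot touching nothing.
It also fails if it takes over 64 s, if anything falls off the work surface, if the arm or the gripper's body presses on something with over 40 N, if the wrist force passes 120 N, or if a joint passes its speed limit or range.

### The arm

A 6-joint arm with a two-finger parallel gripper is mounted at the origin on a cart in front of the work surface, level with it; the furniture and walls round the work are solid. World frame = base frame: x ahead of the robot, y to its left, z up, the work surface at z = 0. Lengths are in m, angles in rad, forces in N, time in s.
With the tool pointing down it reaches from about 0.225 to 0.875 m from the base axis. Payload 3.4 kg.
Tool frame: the origin (TCP) lies midway between the tips of the shut fingers; the grasp point (between the pads) lies 19 mm behind it (pinch_z is the distance from the TCP to the grasp point, in m); z points along the fingers, y is the line along which they close (so a half turn about z gives the same grasp; the last joint's range is limited). The gripper opens to 85 mm and grips with 20 to 120 N. Pads are 22 mm wide; open, the fingers measure 114 mm over their backs; the gripper's body (76 mm by 85 mm) begins 54 mm behind the grasp point. The pads swing forward as they close: fully open they stand 13 mm farther back than shut.
Start: joints at [1.194, 0.276, 1.505, -0, 1.361, -0.121], TCP at [0.146, 0.556, 0.231] pointing down, gripper open.
Joint ranges: [-2.89, 2.89], [-0.75, 2.08], [0.22, 2.7], [-1.18, 4.32], [0.11, 2.71], [-2.7, 2.7]. Speed limits (rad/s): [2.57, 2.57, 3.14, 3.14, 3.14, 3.14].

### API

Orientations are given as a unit quaternion [w, x, y, z].
In Python, from rig import get_state, get_image, sign_off, pinch_z gives the robot as it stands.
- The arm moves only by the tool send_rows, never from a script. Its argument "steps" is one flat list of numbers, 5 for each row, row after row: the gripper's target within -1 to 1 (fully open at 1, half-way at 0, shut at -1), then the shift along the tool's x, y, z in cm, then the turn about the tool's z in degrees. In form: [gripper, x, y, z, roll, gripper, x, y, z, roll, ...]. A call has 1 to 12 rows; each row shifts and turns the commanded pose from where the row before left it, along the tool's axes as they then stand; what a row does not reach is not made up. A row lasts 1/10 s, in which the tool goes at most 50 mm and 8.59 degrees, less where a joint would pass 70% of its speed; a pose out of reach is approached as far as the arm can. A call is refused whole if a number of a shift passes 5 or a number of a turn 8.59, either way. A call with a gripper value outside its range is refused whole. The fingers move at their own pace and stop on an object; "newtons" is the grip in N (left out, the last holds). Time passes only in rows, so rows that do not move let the fingers close. It gives the time, the measured TCP pose, the force, the opening and the grip force at its end, in the units of the state.
- get_state(): the state, without advancing time (a new reading comes with each control period).
- get_image(name): name is "scene" or "top" or "wrist"; returns a dict with "color" (400x640x3 uint8, red, green, blue), "mtx" (3x3 intrinsics, pixels), "k1" (the pictures are not rectified: a ray, as slopes to the right and down, at radius r is drawn at 1 + k1 r^2 times it, then the intrinsics apply), "T" (4x4, takes a point from camera to world coordinates); the wrist camera has in their place "mount" (4x4, takes a point from camera to tool coordinates, whose origin is the TCP and whose axes are the flange's). Camera axes: x right, y down, z forward; pixel columns grow to the right and rows downward; lengths in m; the calibration is good to about 2 mm. A picture is of the moment at which its call begins: read the wrist's pose just before it. There is no depth.
- sign_off(): hands the job in; it is judged then, once.
The state is a dict: "clock": time; "qpos": joint angles; "qd": joint speeds; "effort": joint torques, N m; "position": TCP position; "ee_rot": TCP orientation; "contact_force": force on the tool from outside, world axes, zero at the start; "moment": the same for the moment, N m; "width": finger opening in m; "gripper_force": force on a finger pad.
Only numpy, scipy, OpenCV 4.12 (cv2) and the standard library are available. Lean on these libraries where they do the work, as an engineer would, in place of code of your own. Each camera call takes 0.05 s, during which the arm holds its last target. There are 200 camera calls.

## Working session

There is one attempt and no reset: what is moved stays moved. The work goes in short steps, Python scripts to look and compute and a tool call to move; the robot and the scene stay as the last step left them, time stands still between calls to the robot, and variables do not carry over. Pictures are saved under pics/ and viewed, at most 12 in all, crops included, and the job is handed in when it is done.

Besides the shell and the picture viewer there is one more tool, called after "Emit:" as name(argument=value, ...) on one line, values as JSON. send_rows: Moves the arm, as the interface text tells. Its arguments: {"type":"object","properties":{"steps":{"type":"array"},"newtons":{"type":"number"}},"required":["steps"]}

```bash
ls; mkdir -p pics; python3 - <<'E'
from rig import *
import cv2,numpy as np
s=get_state();print(s, pinch_z)
for n in("scene","top"):
    d=get_image(n);cv2.imwrite(f"pics/{n}0.png",d["color"][:,:,::-1]);print(n,d["mtx"].tolist(),d["k1"],np.round(d["T"],4).tolist())
E
```

```text
pics
{'clock': 0.0, 'qpos': array([ 1.19396770e+00,  2.76564315e-01,  1.50613837e+00,  9.58965120e-06,
        1.36069596e+00, -1.21021104e-01]), 'qd': array([ 0.00014673, -0.00083635,  0.00024846, -0.00078955,  0.000592  ,
        0.00064392]), 'effort': array([ 2.12727944e-03, -4.16768575e+01, -2.45807505e+01, -1.80602865e-04,
        1.11116271e-02, -3.68407214e-06]), 'position': array([0.14530666, 0.55578688, 0.23045512]), 'ee_rot': array([-2.27008057e-04,  1.27556255e-01,  9.91830926e-01, -8.74009001e-04]), 'contact_force': array([-0.40539968, -0.34506013, -1.03690748]), 'moment': array([-0.01436747,  0.04087602, -0.03889074]), 'gripper_force': 0.0, 'width': 0.08517066006759515} 0.0187
scene [[395.1945357834832, 0.0, 323.3719193781854], [0.0, 395.1945357834832, 199.22850600909595], [0.0, 0.0, 1.0]] -0.055457393543018055 [[0.8247, -0.3378, 0.4537, 0.1449], [-0.5656, -0.5026, 0.6538, -0.4039], [0.0072, -0.7958, -0.6055, 0.6216], [0.0, 0.0, 0.0, 1.0]]
top [[437.85129715518025, 0.0, 317.12706029149285], [0.0, 437.85129715518025, 201.08535976319547], [0.0, 0.0, 1.0]] -0.10751277437034405 [[0.0036, -0.9949, 0.101, 0.4201], [-1.0, -0.0041, -0.0048, 0.1645], [0.0051, -0.101, -0.9949, 0.9447], [0.0, 0.0, 0.0, 1.0]]
```

View pics/scene0.png

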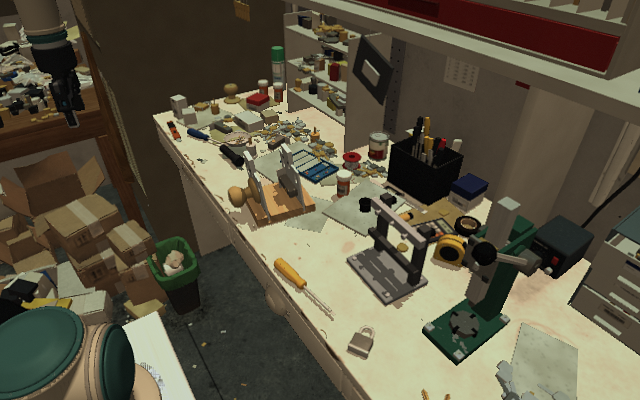

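View pics/top0.png

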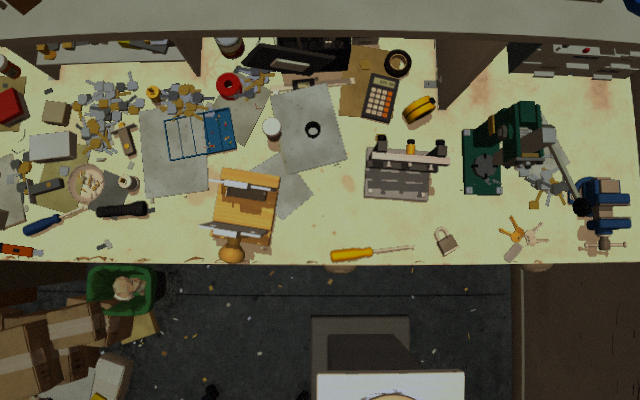

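The knob plate stands in the rack's front groove, at scene (250,185) and top (235,235). The stand is at scene (390,250) and top (400,165). I'll enlarge both.

```bash
cat > h.py <<'E'
import cv2,numpy as np
def crop(img,x0,y0,w,h,s):
    c=cv2.resize(img[y0:y0+h,x0:x0+w],None,fx=s,fy=s,interpolation=cv2.INTER_CUBIC)
    for x in range(-(-x0//10)*10,x0+w,10):
        cv2.line(c,(int((x-x0+.5)*s),0),(int((x-x0+.5)*s),6 if x%20 else 12),(0,0,255),1)
        if x%20==0: cv2.putText(c,str(x),(int((x-x0+.5)*s)-12,24),0,.4,(0,0,255),1)
    for y in range(-(-y0//10)*10,y0+h,10):
        cv2.line(c,(0,int((y-y0+.5)*s)),(6 if y%20 else 12,int((y-y0+.5)*s)),(0,0,255),1)
        if y%20==0: cv2.putText(c,str(y),(14,int((y-y0+.5)*s)+4),0,.4,(0,0,255),1)
    return c
def ray(d,u,v):
    p=cv2.undistortPoints(np.array([[[u,v]]],float),d["mtx"],np.array([d["k1"],0,0,0,0.]))  # approx
    return p[0,0]
def world(d,u,v,z):
    T=np.array(d["T"]);x,y=ray(d,u,v);r=T[:3,:3]@[x,y,1];o=T[:3,3];return o+r*(z-o[2])/r[2]
def proj(d,P,T=None):
    T=np.array(d["T"] if T is None else T);P=np.atleast_2d(P);Q=(P-T[:3,3])@T[:3,:3]
    q=Q[:,:2]/Q[:,2:];q=q*(1+d["k1"]*(q**2).sum(1,keepdims=True));K=d["mtx"]
    return q*[K[0,0],K[1,1]]+[K[0,2],K[1,2]]
E
python3 - <<'E'
from h import *
t=cv2.imread("pics/top0.png");s=cv2.imread("pics/scene0.png")
cv2.imwrite("pics/a.png",np.hstack([crop(t,195,160,95,110,4),crop(s,222,130,100,110,4)]))
cv2.imwrite("pics/b.png",np.hstack([crop(t,355,125,100,120,4),crop(s,340,185,100,120,4)]))
E
```

```text
(no output)
```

View pics/a.png

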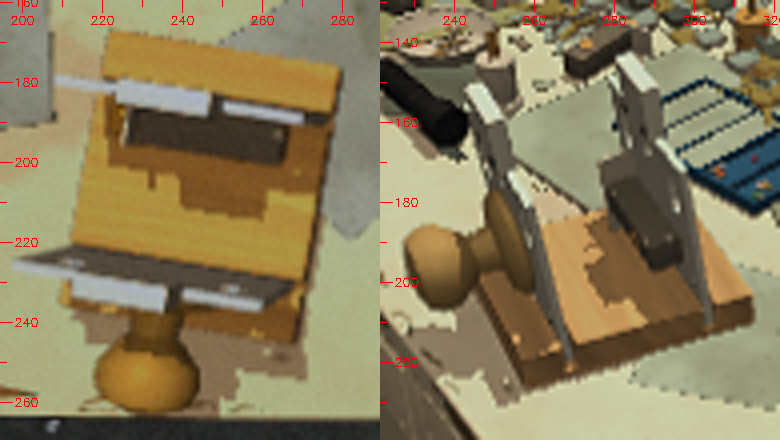

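View pics/b.png

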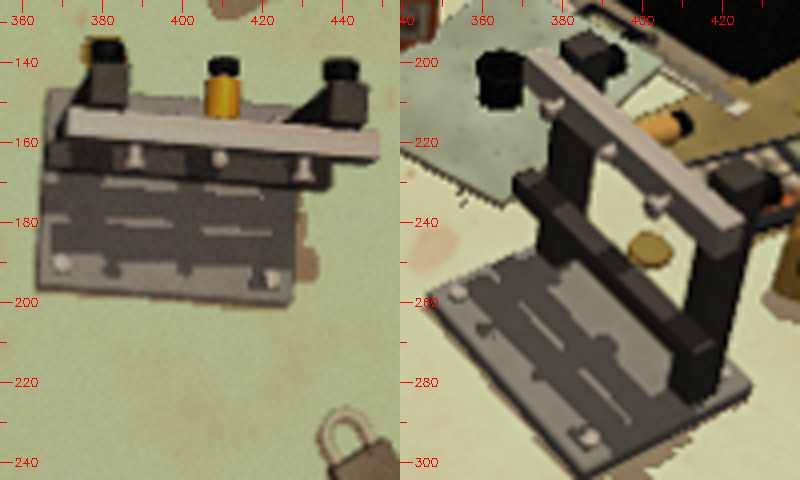

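The knob plate's grip bar top is at top-view (224.5,232.7), the latch plate's at (235.7,183.7). Rack corners: top view (222,167), (280,177), (269,245). The stud heads in the scene view are at about (378,213) and (403,236), with the pin at (391,223). I'll fit the poses now.

```bash
cat > fit.py <<'E'
from h import *
from rig import *
from scipy.optimize import least_squares
cal={n:get_image(n) for n in("scene","top")}
def W(p,L):
    L=np.array(L,float)/1000;c,s=np.cos(p[2]),np.sin(p[2])
    return np.c_[p[0]+c*L[:,0]-s*L[:,1],p[1]+s*L[:,0]+c*L[:,1],L[:,2]]
# crop coords -> pixels
def C(x0,y0,l): return [(L,(x0+u/4-.5,y0+v/4-.5)) for L,(u,v) in l]
rt=C(195,160,[((75,63,26),(107,28)),((75,-63,26),(342,68)),((-75,-63,26),(296,330)),((-45,0,162),(120,293)),((45,0,162),(165,97))])
rs=C(222-95,130,[])+[(L,(222+(u-380)/4-.5,130+v/4-.5)) for L,(u,v) in [((-75,-63,0),(525,390)),((-75,-63,26),(525,362)),((75,-63,26),(752,295)),((75,-63,0),(750,322)),((-45,-60,8),(570,368)),((45,-60,8),(710,328))]]
st=C(355,125,[((-55,70,12),(37,288)),((-55,-70,12),(290,305)),((55,70,12),(50,90))])
ss=[(L,(340+(u-400)/4-.5,185+v/4-.5)) for L,(u,v) in [((-55,70,12),(425,293)),((-55,-70,12),(585,472)),((55,-70,12),(750,382))]]
bt=C(355,125,[((-12,40,0),(135,165)),((-12,-40,0),(305,178)),((-8.5,0,0),(219,162)),((0,74,10),(68,135)),((0,-74,10),(378,158))])
bs=[(L,(340+(u-400)/4-.5,185+v/4-.5)) for L,(u,v) in [((-12,40,0),(550,112)),((-12,-40,0),(654,206)),((-8.5,0,0),(605,156)),((0,74,10),(526,58)),((0,-74,10),(722,228))]]
def res(p,sets,h=None):
    o=[]
    for n,S in sets:
        L=np.array([a for a,_ in S],float)
        if h is not None: L[:,2]+=h
        o.append((proj(cal[n],W(p,L))-np.array([b for _,b in S])).ravel())
    return np.concatenate(o)
r=least_squares(res,[.35,.33,-.17],args=([("top",rt),("scene",rs)],),loss='soft_l1')
print("rack",r.x,np.round(res(r.x,[("top",rt),("scene",rs)]).reshape(-1,2),1).tolist())
f=lambda p:np.r_[res(p,[("top",st),("scene",ss)]),res(p,[("top",bt),("scene",bs)],p[3]*1000)]
q=least_squares(f,[.5,0,-.07,.135],loss='soft_l1')
print("stand",q.x,np.round(f(q.x).reshape(-1,2),1).tolist())
E
python3 fit.py; python3 -c "
from rig import *;print(get_image('wrist')['mount'])"
```

```text
rack [ 0.50052645  0.31356056 -0.14059969] [[-0.1, 1.5], [-0.7, -0.2], [-0.1, 4.5], [3.8, -7.9], [0.7, -8.0], [-0.2, 0.9], [-1.3, -0.5], [0.1, -0.9], [0.7, 0.6], [-0.3, -0.5], [-0.9, -0.8]]
stand [ 0.57698653 -0.0135836  -0.06712675  0.13754927] [[0.0, -0.8], [1.2, -0.4], [-0.3, -1.4], [0.1, -1.1], [0.2, -0.4], [2.2, -0.3], [0.2, 0.8], [-0.3, 0.7], [0.3, 1.3], [-0.1, -0.4], [1.0, -0.2], [-1.4, -0.0], [-1.0, 0.7], [-0.9, 0.0], [-0.3, -1.6], [0.6, 0.0]]
[[ 9.03492874e-04 -9.50613524e-01 -3.10375758e-01  7.91997653e-02]
 [ 9.99998779e-01  1.25466360e-03 -9.31800909e-04  4.59324820e-04]
 [ 1.27519971e-03 -3.10374537e-01  9.50613497e-01 -1.41286751e-01]
 [ 0.00000000e+00  0.00000000e+00  0.00000000e+00  1.00000000e+00]]
```

The residuals at the bar tops show that both plates lean forward about 5°, which the groove play allows. I'll write a row planner and hover over the knob plate.

```bash
cat > plan.py <<'E'
import numpy as np
from rig import get_state
from scipy.spatial.transform import Rotation as R
def rot(s): w,x,y,z=s["ee_rot"];return R.from_quat([x,y,z,w])
def yaw(s): X=rot(s).apply([1,0,0]);return np.degrees(np.arctan2(X[1],X[0]))
def plan(target,yt,n,g,dec=2):
    """world TCP target (m), yaw of tool x (deg), rows"""
    s=get_state();p=np.array(s["position"]);y=yaw(s);Rt=rot(s);rows=[];p0=p.copy()
    dy=((yt-y+180)%360-180)/n
    for i in range(n):
        want=p0+(np.array(target)-p0)*(i+1)/n
        d=np.round(Rt.inv().apply(want-p)*100,dec);a=round(-dy,1)
        rows+=[g,*d.tolist(),a];p=p+Rt.apply(d/100);Rt=Rt*R.from_euler('z',a,degrees=True)
    print("clock",round(s["clock"],2),"yaw",round(y,2),"pos",np.round(p0,4));print(rows)
def st():
    s=get_state();print(round(s["clock"],2),"pos",np.round(s["position"],4),"yaw",round(yaw(s),2),"tilt",np.round(rot(s).apply([0,0,1]),4),"F",np.round(s["contact_force"],1),"M",np.round(s["moment"],2),"w",round(s["width"],4),"gf",round(s["gripper_force"],1));return s
E
python3 -c "
from plan import *;plan([.456,.324,.25],82,12,1)"
```

```text
clock 0.25 yaw 165.35 pos [0.1454 0.5561 0.2309]
[1, -2.99, -1.22, -0.16, np.float64(6.9), 1, -3.12, -0.84, -0.16, np.float64(6.9), 1, -3.2, -0.47, -0.16, np.float64(6.9), 1, -3.23, -0.08, -0.15, np.float64(6.9), 1, -3.22, 0.31, -0.16, np.float64(6.9), 1, -3.15, 0.69, -0.16, np.float64(6.9), 1, -3.05, 1.07, -0.16, np.float64(6.9), 1, -2.9, 1.42, -0.16, np.float64(6.9), 1, -2.71, 1.77, -0.16, np.float64(6.9), 1, -2.48, 2.07, -0.16, np.float64(6.9), 1, -2.2, 2.36, -0.15, np.float64(6.9), 1, -1.91, 2.61, -0.16, np.float64(6.9)]
```

Emit:
send_rows(steps=[1,-2.99,-1.22,-0.16,6.9,1,-3.12,-0.84,-0.16,6.9,1,-3.2,-0.47,-0.16,6.9,1,-3.23,-0.08,-0.16,6.9,1,-3.22,0.31,-0.16,6.9,1,-3.15,0.69,-0.16,6.9,1,-3.05,1.07,-0.16,6.9,1,-2.9,1.42,-0.16,6.9,1,-2.71,1.77,-0.16,6.9,1,-2.48,2.07,-0.16,6.9,1,-2.2,2.36,-0.16,6.9,1,-1.91,2.61,-0.16,6.9])

```text
clock: 1.45
position: [0.457, 0.3233, 0.2505]
ee_rot: [-0.0, 0.753, 0.658, 0.0]
contact_force: [0.1, -0.4, 0.4]
width: 0.0855
gripper_force: 0.0
```

Emit:
send_rows(steps=[1,0,0,0,0,1,0,0,0,0,1,0,0,0,0])

```text
clock: 1.75
position: [0.4553, 0.3246, 0.2503]
ee_rot: [-0.0, 0.751, 0.66, -0.0]
contact_force: [0.3, -0.5, 0.9]
width: 0.0859
gripper_force: 0.0
```

```bash
python3 - <<'E'
from h import *;from plan import *;from rig import get_image
s=st();d=get_image("wrist");cv2.imwrite("pics/w1.png",d["color"][:,:,::-1]);np.savez("w1.npz",p=s["position"],q=s["ee_rot"])
print(d["mtx"].tolist(),d["k1"])
E
```

```text
1.75 pos [0.4553 0.3246 0.2503] yaw 82.61 tilt [-1.e-03  2.e-04 -1.e+00] F [ 0.3 -0.5  0.9] M [ 0.   -0.02 -0.04] w 0.0859 gf 0.0
[[300.51383747546663, 0.0, 323.33801030132224], [0.0, 300.51383747546663, 202.04564460547465], [0.0, 0.0, 1.0]] 0.012886756448562414
```

View pics/w1.png

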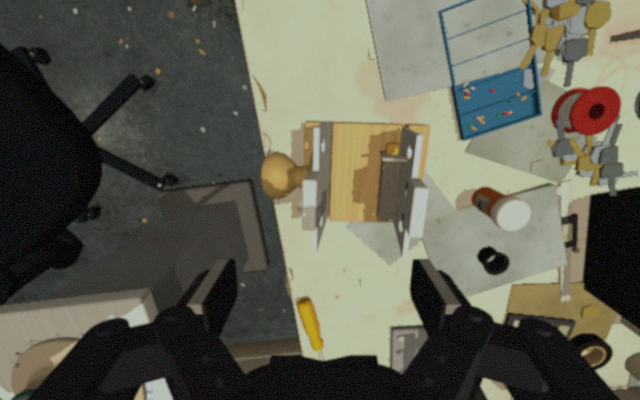

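The wrist view shows the knob plate's bar top at about u 302-316, v 180-206 and the latch bar at about (418,193), both leaning towards the knob side. I'll convert these.

```bash
python3 - <<'E'
from h import *;from plan import *;from rig import get_image
z=np.load("w1.npz");d=get_image("wrist");w,x,y,q=z["q"];M=np.eye(4);M[:3,:3]=R.from_quat([x,y,q,w]).as_matrix();M[:3,3]=z["p"]
d["T"]=M@d["mount"]
for n,u,v,h in [("knobbar",309,193,.161),("b0",309,180,.161),("b1",309,206,.161),("latch",418.5,193,.161),("rackBL",304,122,.026),("rackBR",430,125,.026),("cornerF",409,222,.026)]:
    print(n,np.round(world(d,u,v,h),4))
c,s=np.cos(-.1406),np.sin(-.1406)
for L in[(-45,0),(45,0),(-75,63),(75,63)]: print(L,.5005+(c*L[0]-s*L[1])/1e3,.3136+(s*L[0]+c*L[1])/1e3)
i=cv2.imread("pics/w1.png");cv2.imwrite("pics/w1c.png",crop(i,260,110,180,150,4.4))
E
```

```text
knobbar [0.4459 0.3379 0.161 ]
b0 [0.4474 0.3485 0.161 ]
b1 [0.4443 0.327  0.161 ]
latch [0.5326 0.3268 0.161 ]
rackBL [0.4405 0.3862 0.026 ]
rackBR [0.5872 0.3637 0.026 ]
cornerF [0.5579 0.2435 0.026 ]
(-45, 0) 0.45594405585504993 0.31990617485898504
(45, 0) 0.54505594414495 0.30729382514101494
(-75, 63) 0.435068737894329 0.38648861323457173
(75, 63) 0.583588551710829 0.3654680303712883
```

View pics/w1c.png

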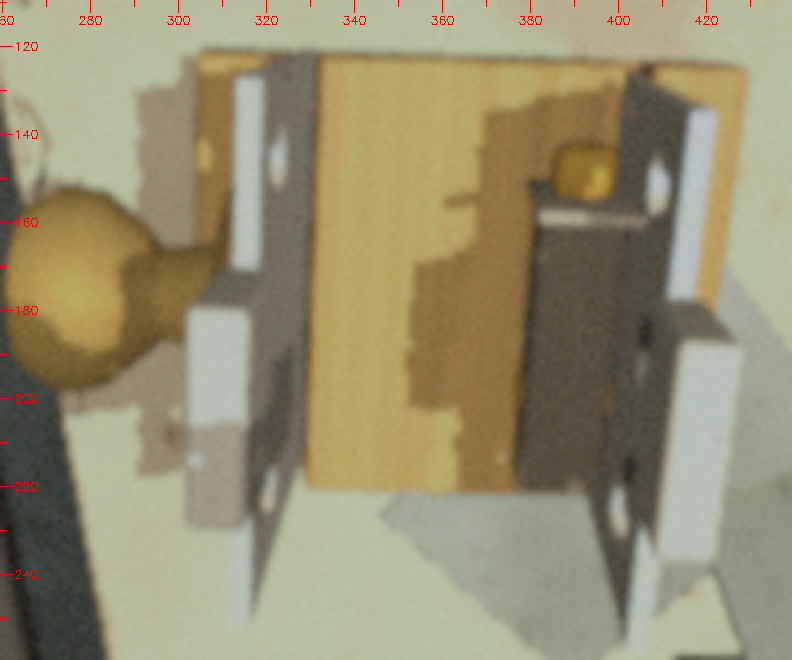

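```bash
python3 - <<'E'
from h import *;from plan import *;from rig import get_image
z=np.load("w1.npz");d=get_image("wrist");w,x,y,q=z["q"];M=np.eye(4);M[:3,:3]=R.from_quat([x,y,q,w]).as_matrix();M[:3,3]=z["p"]
d["T"]=M@d["mount"]
def rep(n,P,h):
    Q=np.array([world(d,u,v,h) for u,v in P]);b=Q[:2].mean(0);f=Q[2:].mean(0);D=b-f
    print(n,np.round(Q.mean(0),4),"yaw of y axis",np.degrees(np.arctan2(D[1],D[0])),"w",np.linalg.norm(D),"t",np.linalg.norm(Q[1]-Q[0]))
for h in(.158,.162):
  rep("knob",[(302.5,179),(316.5,179),(301.5,229.5),(315.5,229.5)],h)
  rep("latch",[(413.5,188),(427,188),(410,237),(422,237)],h)
for n,u,v in[("BL",304,121.5),("BR",429,125),("bottomedge L",329,220.5),("bottomedge R",377,221)]:print(n,np.round(world(d,u,v,.026),4))
print("shoulder",[np.round(world(d,u,v,.126),4) for u,v in [(316,126),(315,251)]])
E
```

```text
knob [0.4441 0.3269 0.158 ] yaw of y axis 80.73741555490943 w 0.043757138178072884 t 0.011174096046710144
latch [0.5326 0.3084 0.158 ] yaw of y axis 83.6207389405068 w 0.04313067903678609 t 0.010824376095520479
knob [0.4445 0.3283 0.162 ] yaw of y axis 80.73741555490935 w 0.04300796931224157 t 0.010982783606944654
latch [0.5314 0.31   0.162 ] yaw of y axis 83.62073894050671 w 0.04239223581947548 t 0.01063905123424161
BL [0.4406 0.3868 0.026 ]
BR [0.586  0.3639 0.026 ]
bottomedge L [0.4545 0.2589 0.026 ]
bottomedge R [0.5166 0.2502 0.026 ]
shoulder [array([0.4573, 0.3865, 0.126 ]), array([0.4402, 0.2684, 0.126 ])]
```

The plate's bar centre is at (0.444,0.327), with width 43 mm and thickness 11 mm, which matches the bar. It leans 12 mm forward and is shifted +6 mm along the groove. I'll descend with the gripper near the upright position.

```bash
python3 -c "
from plan import *;plan([.4545,.3262,.129],81.5,5,1)"
```

```text
clock 1.9 yaw 82.64 pos [0.4552 0.3249 0.2505]
[1, 0.02, -0.02, 2.43, np.float64(0.2), 1, 0.03, -0.01, 2.43, np.float64(0.2), 1, 0.02, -0.02, 2.43, np.float64(0.2), 1, 0.03, -0.02, 2.43, np.float64(0.2), 1, 0.02, -0.01, 2.43, np.float64(0.2)]
```

Emit:
send_rows(steps=[1,0.02,-0.02,2.43,0.2,1,0.03,-0.02,2.43,0.2,1,0.02,-0.02,2.43,0.2,1,0.03,-0.01,2.43,0.2,1,0.02,-0.01,2.43,0.2,1,0,0,0,0])

```text
clock: 2.5
position: [0.4525, 0.3248, 0.126]
ee_rot: [-0.001, 0.757, 0.654, -0.004]
contact_force: [-1.0, -0.1, -0.4]
width: 0.0853
gripper_force: 0.0
```

Emit:
send_rows(steps=[-1,0,0,0,0,-1,0,0,0,0,-1,0,0,0,0,-1,0,0,0,0,-1,0,0,0,0,-1,0,0,0,0,-1,0,0,0,0,-1,0,0,0,0], newtons=70)

```text
clock: 3.3
position: [0.4572, 0.3257, 0.13]
ee_rot: [0.001, 0.757, 0.653, 0.002]
contact_force: [3.1, -0.9, 4.2]
width: 0.0111
gripper_force: 69.5
```

```bash
python3 -c "
from plan import *;st()"
```

```text
3.3 pos [0.4572 0.3257 0.13  ] yaw 81.55 tilt [ 3.8e-03  8.0e-04 -1.0e+00] F [ 3.1 -0.9  4.2] M [-0.24 -0.97 -0.11] w 0.0111 gf 69.5
```

Gripped at 11 mm width. Now I'll lift, slowly at first.

Emit:
send_rows(steps=[-1,0,0,-0.5,0,-1,0,0,-0.5,0,-1,0,0,-0.5,0,-1,0,0,-1,0,-1,0,0,-1.5,0,-1,0,0,-2,0,-1,0,0,-2,0,-1,0,0,-1,0,-1,0,0,0,0,-1,0,0,0,0], newtons=90)

```text
clock: 4.3
position: [0.4542, 0.3251, 0.2177]
ee_rot: [-0.001, 0.757, 0.653, -0.002]
contact_force: [0.0, 0.7, -5.7]
width: 0.0111
gripper_force: 88.2
```

```bash
python3 -c "
from plan import *;st();plan([.517,-.0096,.20],86.15,11,-1)"
```

```text
4.3 pos [0.4542 0.3251 0.2177] yaw 81.55 tilt [-0.0032 -0.0011 -1.    ] F [ 0.   0.7 -5.7] M [-0.04 -0.03  0.03] w 0.0111 gf 88.2
clock 4.3 yaw 81.55 pos [0.4542 0.3251 0.2177]
[-1, -2.93, 1.01, 0.16, np.float64(-0.4), -1, -2.93, 0.99, 0.16, np.float64(-0.4), -1, -2.94, 0.98, 0.17, np.float64(-0.4), -1, -2.94, 0.95, 0.16, np.float64(-0.4), -1, -2.96, 0.93, 0.16, np.float64(-0.4), -1, -2.96, 0.91, 0.16, np.float64(-0.4), -1, -2.96, 0.89, 0.17, np.float64(-0.4), -1, -2.97, 0.86, 0.16, np.float64(-0.4), -1, -2.98, 0.85, 0.16, np.float64(-0.4), -1, -2.98, 0.83, 0.16, np.float64(-0.4), -1, -2.99, 0.8, 0.17, np.float64(-0.4)]
```

Emit:
send_rows(steps=[-1,-2.93,1.01,0.16,-0.4,-1,-2.93,0.99,0.16,-0.4,-1,-2.94,0.98,0.16,-0.4,-1,-2.94,0.95,0.16,-0.4,-1,-2.96,0.93,0.16,-0.4,-1,-2.96,0.91,0.16,-0.4,-1,-2.96,0.89,0.16,-0.4,-1,-2.97,0.86,0.16,-0.4,-1,-2.98,0.85,0.16,-0.4,-1,-2.98,0.83,0.16,-0.4,-1,-2.99,0.8,0.17,-0.4])

```text
clock: 5.4
position: [0.5171, -0.01, 0.1996]
ee_rot: [-0.002, 0.732, 0.682, -0.001]
contact_force: [0.7, 0.4, -5.3]
width: 0.0106
gripper_force: 88.7
```

Emit:
send_rows(steps=[-1,0,0,0,0,-1,0,0,0,0,-1,0,0,0,0,-1,0,0,0,0,-1,0,0,0,0])

```text
clock: 5.9
position: [0.518, -0.0082, 0.2012]
ee_rot: [-0.0, 0.731, 0.682, 0.0]
contact_force: [0.4, -0.1, -4.8]
width: 0.0107
gripper_force: 88.8
```

```bash
python3 - <<'E'
from h import *;from plan import *;from rig import get_image
s=st();d=get_image("wrist");cv2.imwrite("pics/w2.png",d["color"][:,:,::-1]);np.savez("w2.npz",p=s["position"],q=s["ee_rot"])
c=get_image("scene");cv2.imwrite("pics/s2.png",c["color"][:,:,::-1])
t=get_image("top");cv2.imwrite("pics/t2.png",t["color"][:,:,::-1])
cv2.imwrite("pics/m2.png",np.hstack([crop(cv2.imread("pics/w2.png"),220,80,200,230,2.3),crop(cv2.imread("pics/s2.png"),310,130,130,200,2.64)[:529]]))
E
```

```text
5.9 pos [ 0.518  -0.0082  0.2012] yaw 86.02 tilt [-3.e-04  4.e-04 -1.e+00] F [ 0.4 -0.1 -4.8] M [ 0.11 -0.    0.08] w 0.0107 gf 88.8Traceback (most recent call last):
  File "<stdin>", line 5, in <module>
    return _nx.concatenate(arrs, 1, dtype=dtype, casting=casting)
           ~~~~~~~~~~~~~~~^^^^^^^^^^^^^^^^^^^^^^^^^^^^^^^^^^^^^^^
ValueError: all the input array dimensions except for the concatenation axis must match exactly, but along dimension 0, the array at index 0 has size 529 and the array at index 1 has size 528
```

View pics/w2.png

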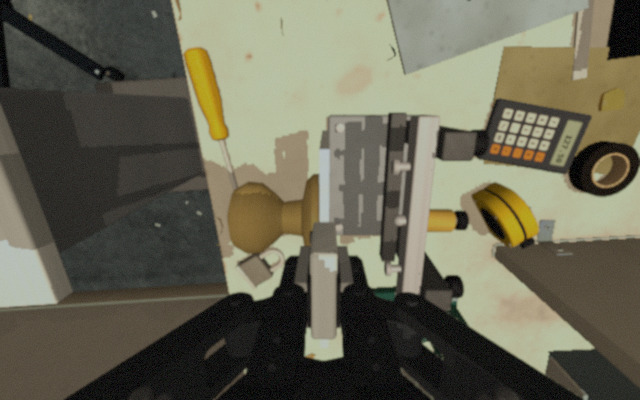

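The wrist view shows the held plate (u 320-335) and, to its right, the cross bar with studs at about (402,166) and (394,268) and the pin at about (402,220). I'll enlarge this together with the scene view.

```bash
python3 - <<'E'
from h import *
a=crop(cv2.imread("pics/w2.png"),305,100,145,200,3);b=crop(cv2.imread("pics/s2.png"),320,170,120,200,3)[:600]
cv2.imwrite("pics/m2.png",np.hstack([a,b]));print(a.shape,b.shape)
E
```

```text
(600, 435, 3) (600, 360, 3)
```

View pics/m2.png

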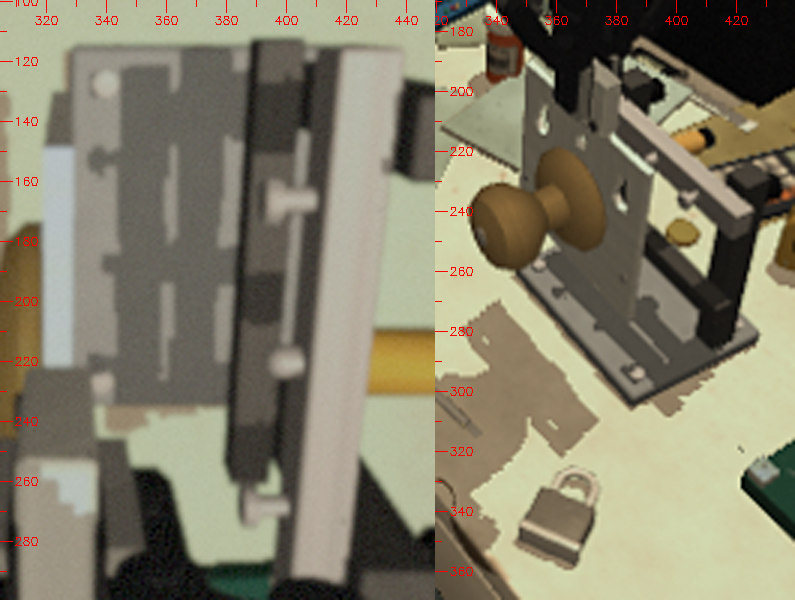

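```bash
cat > fit2.py <<'E'
import io,contextlib
with contextlib.redirect_stdout(io.StringIO()): from fit import *
from plan import R
z=np.load("w2.npz");w,x,y,q=z["q"];Rt=R.from_quat([x,y,q,w]);M=np.eye(4);M[:3,:3]=Rt.as_matrix();M[:3,3]=z["p"]
d=get_image("wrist");d["T"]=M@d["mount"];cal["wrist"]=d
def A(l,x0,y0,c0=0): return [(L,(x0+(u-c0)/3-.5,y0+v/3-.5)) for L,(u,v) in l]
bw=A([((-12,40,0),(266,201)),((-12,-40,0),(244,508)),((-8.5,0,0),(269,362)),((0,74,10),(340,50)),((0,-74,10),(291,580))],305,100)
pw=A([((0,60,118),(58,147)),((-6,22,154),(18,460)),((6,22,154),(97,457))],305,100)+[((-6,-22,154),(311,338)),((6,-22,154),(337,338))]
ps=A([((-2.5,60,118),(527,55)),((-2.5,-60,118),(655,178)),((-2.5,-60,0),(632,315)),((-2.5,-40,84),(621,198)),((-2.5,40,84),(544,126)),((-2.5,0,98),(583,140))],320,170,435)
# plate pose world: x,y,z0(lower edge),yaw, pitch about y
def P(p,L):
    L=np.array(L,float)/1000
    return R.from_euler('ZY',[p[3],p[4]]).apply(L)+p[:3]
def f2(v):
    s=v[:4];p=v[4:9];o=dict(scene=v[9:11],top=v[11:13],wrist=v[13:15]);r=[]
    for n,S,k in [("top",st,0),("scene",ss,0),("top",bt,1),("scene",bs,1),("wrist",bw,1),("wrist",pw,2),("scene",ps,2)]:
        L=np.array([a for a,_ in S],float)
        if k==1: L[:,2]+=s[3]*1000
        Wp=P(p,L) if k==2 else W(s,L)
        r.append((proj(cal[n],Wp)+o[n]-np.array([b for _,b in S])).ravel())
    return np.concatenate(r+[v[9:]/1.5, [v[8]/.02]])
v0=np.r_[.577,-.0136,-.067,.1375,.518,-.008,.08,-.067,0,np.zeros(6)]
o=least_squares(f2,v0,loss='soft_l1',x_scale=np.r_[np.full(9,.01),np.ones(6)])
v=o.x;r=f2(v)
cov=np.linalg.pinv(o.jac.T@o.jac)
print("stand",np.round(v[:4],4),"deg",np.degrees(v[2]),"sd",np.round(np.sqrt(np.diag(cov))[:9],4))
print("plate",np.round(v[4:9],4),"deg",np.degrees(v[7:9]),"off",np.round(v[9:],1))
print(np.round(r[:-7].reshape(-1,2),1).tolist())
c,s_=np.cos(v[2]),np.sin(v[2]);D=v[4:6]-v[:2]
print("plate in stand mm: x",1e3*(c*D[0]+s_*D[1]),"y",1e3*(-s_*D[0]+c*D[1]),"holes above studs",1e3*(v[6]+.084-v[3]))
print("tcp - plate",z["p"]-v[4:7])
E
python3 fit2.py
```

```text
stand [ 0.5782 -0.014  -0.0617  0.1364] deg -3.5332438406575877 sd [0.0011 0.0009 0.0059 0.0014 0.002  0.0008 0.0008 0.0076 0.0123]
plate [ 0.5219 -0.0093  0.0763 -0.0572 -0.0216] deg [-3.27488993 -1.23845503] off [-0.2 -0.2 -0.4  0.6  0.4 -0.3]
[[-0.0, -0.6], [1.2, -0.6], [-0.6, -1.2], [0.5, -1.3], [1.0, -0.7], [2.6, -0.8], [-0.0, 0.9], [-0.5, 0.6], [0.1, 1.3], [-0.3, -0.1], [0.7, -0.3], [-1.1, 0.2], [-0.4, 0.8], [-0.5, 0.2], [-0.1, -1.4], [1.1, 0.1], [-0.7, -0.0], [0.0, -0.8], [-0.5, -0.1], [0.8, -0.2], [-0.2, 20.4], [0.2, -0.4], [-1.8, -0.5], [0.7, 0.5], [0.3, 0.1], [0.3, 0.3], [-0.2, 2.9], [-1.5, -0.9], [-0.1, 1.6], [0.6, 0.5], [-0.3, -0.6], [-0.1, 0.8]]
plate in stand mm: x -56.54579510721224 y 1.2498843610382775 holes above studs 23.972683371472293
tcp - plate [-0.00386861  0.0011181   0.12488473]
```

The one outlier is the bar's far end, which the gripper hides. I'll drop that point and refit.

```bash
sed -i 's/,((0,-74,10),(291,580))\],305,100)/],305,100)/' fit2.py; python3 fit2.py
```

```text
stand [ 0.578  -0.0139 -0.0629  0.1373] deg -3.6023809275175136 sd [0.0011 0.0009 0.0072 0.0013 0.002  0.0008 0.0008 0.0076 0.0123]
plate [ 0.5218 -0.0092  0.0764 -0.0572 -0.0214] deg [-3.27704566 -1.22523779] off [-0.1 -0.  -0.4  0.5  0.4 -0.2]
[[-0.1, -0.6], [1.1, -0.5], [-0.6, -1.2], [0.4, -1.1], [0.8, -0.5], [2.5, -0.5], [-0.0, 0.9], [-0.5, 0.6], [0.2, 1.3], [-0.3, -0.2], [0.8, -0.3], [-1.1, 0.0], [-0.5, 0.7], [-0.5, 0.0], [-0.1, -1.6], [1.1, -0.1], [-0.8, 0.2], [-0.2, -0.2], [-0.6, 0.3], [0.9, -0.2], [0.1, -0.5], [-1.8, -0.6], [0.7, 0.4], [0.2, 0.2], [0.3, 0.4], [-0.1, 3.0], [-1.5, -0.8], [-0.1, 1.7], [0.6, 0.6], [-0.3, -0.5], [-0.1, 0.9]]
plate in stand mm: x -56.307525049505905 y 1.1921926342470401 holes above studs 23.144764123580575
tcp - plate [-0.00384339  0.00098548  0.12476948]
```

The holes must come down 23 mm, 1 mm to -y and 42 mm forward to touch the heads. I'll go to about 5 mm short of contact and look again.

Emit:
send_rows(steps=[-1,-0.04,0,0.6,0.2,-1,-0.04,0,0.6,0,-1,-0.04,0,0.6,0,-1,0,0.6,0.5,0,-1,0,0.7,0,0,-1,0,0.7,0,0,-1,0,0.7,0,0,-1,0,0.6,0,0,-1,0,0.4,0,0,-1,0,0,0,0,-1,0,0,0,0,-1,0,0,0,0])

```text
clock: 7.55
position: [0.5546, -0.013, 0.1782]
ee_rot: [-0.0, 0.733, 0.68, -0.0]
contact_force: [-0.7, -0.2, -4.7]
width: 0.0108
gripper_force: 89.0
```

```bash
python3 - <<'E'
from h import *;from plan import *;from rig import get_image
s=st();d=get_image("wrist");cv2.imwrite("pics/w3.png",d["color"][:,:,::-1]);np.savez("w3.npz",p=s["position"],q=s["ee_rot"])
c=get_image("scene");cv2.imwrite("pics/s3.png",c["color"][:,:,::-1])
a=crop(cv2.imread("pics/w3.png"),300,80,100,150,4);b=crop(cv2.imread("pics/s3.png"),345,185,100,150,4)
cv2.imwrite("pics/m3.png",np.hstack([a,b]))
E
```

```text
7.55 pos [ 0.5546 -0.013   0.1782] yaw 85.75 tilt [-6.e-04  2.e-04 -1.e+00] F [-0.7 -0.2 -4.7] M [ 0.   -0.06 -0.02] w 0.0108 gf 89.0
```

View pics/m3.png

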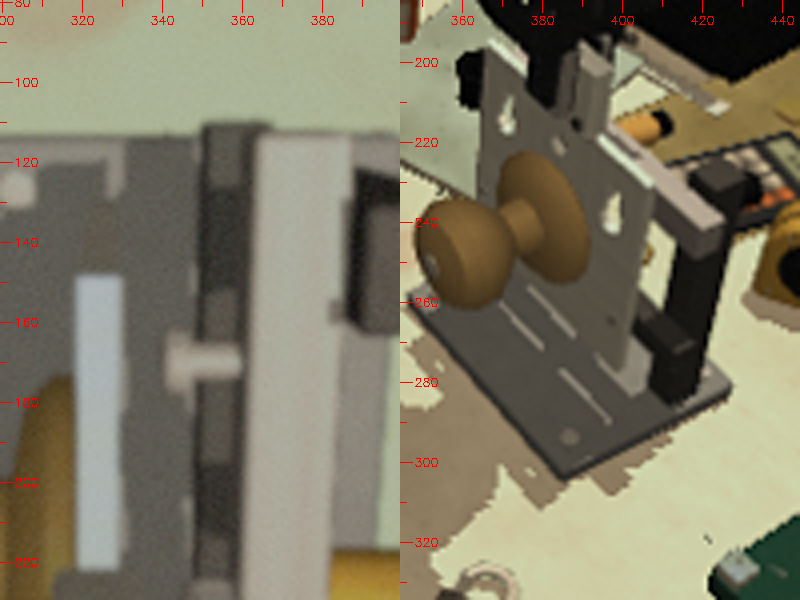

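The shoulder end is at wrist (324,148) and the +y stud head at (341,170), with a gap of about 5 mm. I'll update the fit with this frame.

```bash
cat > fit3.py <<'E'
import io,contextlib
with contextlib.redirect_stdout(io.StringIO()): from fit2 import *
z=np.load("w3.npz");w,x,y,q=z["q"];M3=np.eye(4);M3[:3,:3]=R.from_quat([x,y,q,w]).as_matrix();M3[:3,3]=z["p"]
cal["w3"]={**d,"T":M3@d["mount"]}
def B(l,x0,y0,c0=0): return [(L,(x0+(u-c0)/4-.5,y0+v/4-.5)) for L,(u,v) in l]
bw3=B([((-12,40,0),(166,361)),((0,74,10),(256,135))],300,80)
pw3=B([((0,60,118),(99,274))],300,80)
ps3=B([((-2.5,60,118),(488,43)),((-2.5,-60,118),(655,185)),((-2.5,-60,0),(628,368)),((-2.5,-40,84),(613,216)),((-2.5,40,84),(507,118)),((-2.5,0,98),(559,147))],345,185,400)
dp=z["p"]-np.load("w2.npz")["p"]
def f3(v):
    s=v[:4];p=v[15:20];r=[]
    for n,S,k,o in [("w3",bw3,1,v[13:15]),("w3",pw3,2,v[13:15]),("scene",ps3,2,v[9:11])]:
        L=np.array([a for a,_ in S],float)
        if k==1: L[:,2]+=s[3]*1000
        r.append((proj(cal[n],P(p,L) if k==2 else W(s,L))+o-np.array([b for _,b in S])).ravel())
    return np.concatenate([f2(v[:15])]+r+[(p[:3]-v[4:7]-dp)/.0008,(p[3:]-v[7:9])/.004])
v0=np.r_[v,v[4:9]+np.r_[dp,0,0]]
o=least_squares(f3,v0,loss='soft_l1',x_scale=np.r_[np.full(9,.01),np.ones(6),np.full(5,.01)])
v=o.x
print("stand",np.round(v[:4],4),np.degrees(v[2]),"plate",np.round(v[15:],4),np.degrees(v[18:]),"sd",np.round(np.sqrt(np.diag(np.linalg.pinv(o.jac.T@o.jac))),4)[[0,1,3,15,16,17]])
print(np.round(f3(v)[-23:-5].reshape(-1,2),1).tolist(),np.round(f3(v)[-5:],1),np.round(v[9:15],1))
c,s_=np.cos(v[2]),np.sin(v[2]);D=v[15:17]-v[:2]
print("plate in stand mm: x",1e3*(c*D[0]+s_*D[1]),"y",1e3*(-s_*D[0]+c*D[1]),"holes above studs",1e3*(v[17]+.084-v[3]))
E
python3 fit3.py
```

```text
stand [ 0.5781 -0.0139 -0.0622  0.1369] -3.5653477772312243 plate [ 0.5598 -0.0139  0.0539 -0.0545 -0.0278] [-3.12012578 -1.5928058 ] sd [0.001  0.0008 0.0012 0.0018 0.0007 0.001 ]
[[-0.3, 0.6], [0.3, -0.1], [-0.1, -0.1], [-0.3, -0.1], [-0.4, 0.5], [-1.0, 0.6], [0.5, 0.3], [0.2, 0.4], [0.8, -0.7]] [0.4 0.  0.3 0.1 0.1] [-0.2 -0.1 -0.3  0.5  0.4 -0.1]
plate in stand mm: x -18.256981872920583 y -1.1917254359891716 holes above studs 0.9227235972656955
```

Emit:
send_rows(steps=[-1,0.05,0,0.04,0.3,-1,0.05,0,0.04,0,-1,0,0.1,0,0,-1,0,0.1,0,0,-1,0,0.1,0,0,-1,0,0,0,0,-1,0,0,0,0])

```text
clock: 8.5
position: [0.5582, -0.0124, 0.1774]
ee_rot: [-0.0, 0.735, 0.678, 0.0]
contact_force: [-0.1, -0.5, -4.4]
width: 0.0109
gripper_force: 89.0
```

Emit:
send_rows(steps=[-1,0,0.1,0,0,-1,0,0.1,0,0,-1,0,0,0,0,-1,0,0,0,0])

```text
clock: 8.9
position: [0.5602, -0.0125, 0.1775]
ee_rot: [-0.0, 0.735, 0.678, 0.0]
contact_force: [-0.4, -0.1, -4.3]
width: 0.0106
gripper_force: 89.0
```

Emit:
send_rows(steps=[-1,0,0.1,0,0,-1,0,0.1,0,0,-1,0,0,0,0,-1,0,0,0,0])

```text
clock: 9.3
position: [0.5621, -0.0126, 0.1775]
ee_rot: [-0.0, 0.735, 0.678, 0.0]
contact_force: [-0.6, -0.1, -5.1]
width: 0.0106
gripper_force: 88.9
```

```bash
python3 -c "
from plan import *;st()"
```

```text
9.3 pos [ 0.5621 -0.0126  0.1775] yaw 85.45 tilt [-1.e-04  1.e-04 -1.e+00] F [-0.6 -0.1 -5.1] M [-0.   -0.04 -0.01] w 0.0106 gf 88.9
```

Emit:
send_rows(steps=[-1,0,0.1,0,0,-1,0,0,0,0,-1,0,0,0,0])

```text
clock: 9.6
position: [0.5632, -0.0127, 0.1775]
ee_rot: [-0.0, 0.735, 0.678, 0.0]
contact_force: [0.4, -0.7, -4.9]
width: 0.0108
gripper_force: 88.9
```

Emit:
send_rows(steps=[-1,0,0.1,0,0,-1,0,0,0,0,-1,0,0,0,0])

```text
clock: 9.9
position: [0.5641, -0.0128, 0.1775]
ee_rot: [-0.0, 0.735, 0.678, 0.0]
contact_force: [-1.1, 0.8, -5.1]
width: 0.0108
gripper_force: 88.9
```

Emit:
send_rows(steps=[-1,0,0.1,0,0,-1,0,0,0,0,-1,0,0,0,0])

```text
clock: 10.2
position: [0.5652, -0.0129, 0.1775]
ee_rot: [-0.0, 0.735, 0.678, 0.0]
contact_force: [-0.1, -0.5, -4.6]
width: 0.0106
gripper_force: 88.9
```

Emit:
send_rows(steps=[-1,0,0.1,0,0,-1,0,0,0,0,-1,0,0,0,0])

```text
clock: 10.5
position: [0.566, -0.0129, 0.1775]
ee_rot: [-0.0, 0.735, 0.678, -0.0]
contact_force: [-0.5, -0.0, -4.8]
width: 0.0105
gripper_force: 88.9
```

Emit:
send_rows(steps=[-1,0,0.1,0,0,-1,0,0,0,0,-1,0,0,0,0])

```text
clock: 10.8
position: [0.5664, -0.013, 0.1774]
ee_rot: [-0.001, 0.735, 0.678, -0.001]
contact_force: [-1.7, -0.2, -3.5]
width: 0.0107
gripper_force: 89.1
```

Emit:
send_rows(steps=[-1,0,0.1,0,0,-1,0,0,0,0,-1,0,0,0,0])

```text
clock: 11.1
position: [0.5669, -0.013, 0.1773]
ee_rot: [-0.001, 0.735, 0.678, -0.001]
contact_force: [-6.0, 0.2, -2.2]
width: 0.0105
gripper_force: 89.3
```

Emit:
send_rows(steps=[-1,0,0.1,0,0,-1,0,0,0,0,-1,0,0,0,0])

```text
clock: 11.4
position: [0.5678, -0.0131, 0.1773]
ee_rot: [-0.001, 0.735, 0.678, -0.001]
contact_force: [-5.1, 1.2, -2.5]
width: 0.0111
gripper_force: 89.3
```

```bash
python3 -c "
from plan import *;st()"
```

```text
11.4 pos [ 0.5678 -0.0131  0.1773] yaw 85.45 tilt [-2.8e-03  3.0e-04 -1.0e+00] F [-5.1  1.2 -2.5] M [ 0.07  1.08 -0.07] w 0.0111 gf 89.3
```

The push stays at about 5 N while the plate advances: this is the pin spring, so both heads are already in the holes. I'll keep going until it meets the bar.

Emit:
send_rows(steps=[-1,0,0.1,0,0,-1,0,0.1,0,0,-1,0,0,0,0])

```text
clock: 11.7
position: [0.5697, -0.0132, 0.1773]
ee_rot: [-0.001, 0.735, 0.678, -0.001]
contact_force: [-5.2, 0.5, -1.6]
width: 0.011
gripper_force: 89.4
```

Emit:
send_rows(steps=[-1,0,0.1,0,0,-1,0,0.1,0,0,-1,0,0,0,0])

```text
clock: 12.0
position: [0.5714, -0.0133, 0.1773]
ee_rot: [-0.001, 0.735, 0.678, -0.001]
contact_force: [-5.8, -0.1, -0.5]
width: 0.0109
gripper_force: 89.4
```

Emit:
send_rows(steps=[-1,0,0.1,0,0,-1,0,0,0,0,-1,0,0,0,0])

```text
clock: 12.3
position: [0.5721, -0.0134, 0.1773]
ee_rot: [-0.002, 0.735, 0.678, -0.001]
contact_force: [-7.1, 0.6, -1.9]
width: 0.0104
gripper_force: 89.4
```

Emit:
send_rows(steps=[-1,0,0.1,0,0,-1,0,0,0,0,-1,0,0,0,0])

```text
clock: 12.6
position: [0.573, -0.0135, 0.1773]
ee_rot: [-0.002, 0.735, 0.678, -0.002]
contact_force: [-6.1, 0.5, -1.0]
width: 0.0111
gripper_force: 89.5
```

Emit:
send_rows(steps=[-1,0,0.1,0,0,-1,0,0,0,0,-1,0,0,0,0])

```text
clock: 12.9
position: [0.5738, -0.0135, 0.1773]
ee_rot: [-0.002, 0.735, 0.678, -0.002]
contact_force: [-8.0, 1.2, -0.5]
width: 0.0107
gripper_force: 89.5
```

Emit:
send_rows(steps=[-1,0,0.1,0,0,-1,0,0,0,0,-1,0,0,0,0])

```text
clock: 13.2
position: [0.5742, -0.0135, 0.177]
ee_rot: [-0.002, 0.735, 0.679, -0.002]
contact_force: [-7.4, 0.9, -1.9]
width: 0.0108
gripper_force: 89.4
```

```bash
python3 -c "
from plan import *;st()"
```

```text
13.2 pos [ 0.5742 -0.0135  0.177 ] yaw 85.46 tilt [-6.3e-03  6.0e-04 -1.0e+00] F [-7.4  0.9 -1.9] M [0.05 1.58 0.  ] w 0.0108 gf 89.4
```

From the pin contact, the mid-plane is now at about -3.3 mm, behind the heads. Next, drawing down.

Emit:
send_rows(steps=[-1,0,0,0.1,0,-1,0,0,0.1,0,-1,0,0,0.1,0,-1,0,0,0,0,-1,0,0,0,0])

```text
clock: 13.7
position: [0.5742, -0.0135, 0.1738]
ee_rot: [-0.002, 0.735, 0.679, -0.002]
contact_force: [-7.0, 1.0, -2.8]
width: 0.011
gripper_force: 89.3
```

Emit:
send_rows(steps=[-1,0,0,0.1,0,-1,0,0,0.1,0,-1,0,0,0,0,-1,0,0,0,0])

```text
clock: 14.1
position: [0.5741, -0.0134, 0.1716]
ee_rot: [-0.003, 0.735, 0.678, -0.002]
contact_force: [-7.3, 1.0, -4.1]
width: 0.0104
gripper_force: 89.2
```

```bash
python3 -c "
from plan import *;st()"
```

```text
14.1 pos [ 0.5741 -0.0134  0.1716] yaw 85.45 tilt [-6.6e-03  9.0e-04 -1.0e+00] F [-7.3  1.  -4.1] M [0.14 1.46 0.03] w 0.0104 gf 89.2
```

Emit:
send_rows(steps=[-1,0,0,0.1,0,-1,0,0,0.1,0,-1,0,0,0.1,0,-1,0,0,0,0,-1,0,0,0,0])

```text
clock: 14.6
position: [0.5741, -0.0134, 0.1686]
ee_rot: [-0.003, 0.735, 0.679, -0.002]
contact_force: [-7.8, 0.4, -3.0]
width: 0.0109
gripper_force: 89.2
```

Emit:
send_rows(steps=[-1,0,0,0.1,0,-1,0,0,0.1,0,-1,0,0,0,0,-1,0,0,0,0])

```text
clock: 15.0
position: [0.5739, -0.0133, 0.166]
ee_rot: [-0.003, 0.735, 0.678, -0.002]
contact_force: [-7.7, 0.3, -5.8]
width: 0.011
gripper_force: 88.8
```

```bash
python3 -c "
from plan import *;st()"
```

```text
15.0 pos [ 0.5739 -0.0133  0.166 ] yaw 85.45 tilt [-0.0073  0.0012 -1.    ] F [-7.7  0.3 -5.8] M [ 0.18  1.3  -0.04] w 0.011 gf 88.8
```

Emit:
send_rows(steps=[-1,0,0,0.1,0,-1,0,0,0.05,0,-1,0,0,0,0,-1,0,0,0,0])

```text
clock: 15.4
position: [0.5746, -0.0129, 0.1635]
ee_rot: [-0.003, 0.734, 0.679, -0.002]
contact_force: [-6.5, 1.8, -13.5]
width: 0.0108
gripper_force: 87.9
```

Emit:
send_rows(steps=[-1,0,0,0.05,0,-1,0,0,0.05,0,-1,0,0,0,0,-1,0,0,0,0])

```text
clock: 15.8
position: [0.5746, -0.0129, 0.1635]
ee_rot: [-0.003, 0.734, 0.679, -0.002]
contact_force: [-6.3, 1.9, -9.4]
width: 0.0104
gripper_force: 88.6
```

Emit:
send_rows(steps=[-1,0,0,0.05,0,-1,0,0,0.05,0,-1,0,0,0,0,-1,0,0,0,0])

```text
clock: 16.2
position: [0.5746, -0.0129, 0.1633]
ee_rot: [-0.002, 0.734, 0.679, -0.001]
contact_force: [-7.8, 2.6, -4.6]
width: 0.0104
gripper_force: 89.2
```

The plate jumped down 1 mm on its own, which looks like the pin snapping. I'll push a little further to confirm the stop.

Emit:
send_rows(steps=[-1,0,0,0.05,0,-1,0,0,0.05,0,-1,0,0,0,0,-1,0,0,0,0])

```text
clock: 16.6
position: [0.5747, -0.013, 0.1631]
ee_rot: [-0.002, 0.734, 0.679, -0.001]
contact_force: [-8.6, 1.6, -1.1]
width: 0.0108
gripper_force: 89.8
```

Emit:
send_rows(steps=[-1,0,-0.05,0.05,0,-1,0,-0.05,0,0,-1,0,0,0,0,-1,0,0,0,0])

```text
clock: 17.0
position: [0.5745, -0.013, 0.1629]
ee_rot: [-0.001, 0.734, 0.679, -0.001]
contact_force: [-6.6, 2.2, -1.4]
width: 0.0109
gripper_force: 89.7
```

```bash
python3 - <<'E'
from h import *;from plan import *;from rig import get_image
st()
c=get_image("scene");cv2.imwrite("pics/s4.png",c["color"][:,:,::-1])
cv2.imwrite("pics/m4.png",crop(cv2.imread("pics/s4.png"),345,185,90,100,6))
E
```

```text
17.0 pos [ 0.5745 -0.013   0.1629] yaw 85.5 tilt [-0.003   0.0013 -1.    ] F [-6.6  2.2 -1.4] M [0.57 1.44 0.45] w 0.0109 gf 89.7
```

View pics/m4.png

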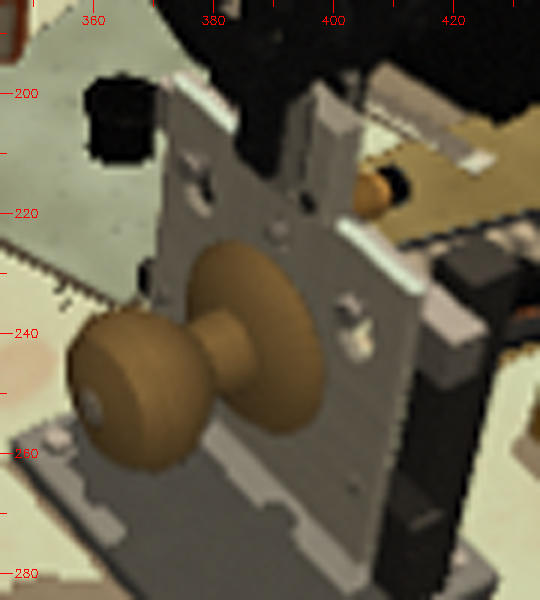

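The view shows the stud heads in front of the plate at the slot tops, (378,212) and (402,236), and the pin nose in the lock hole at (391,223). I'll seat it with a few newtons more down, relieve the forward push, then let go.

Emit:
send_rows(steps=[-1,0,-0.05,0.05,0,-1,0,-0.05,0.05,0,-1,0,0,0,0,-1,0,0,0,0])

```text
clock: 17.45
position: [0.5744, -0.0132, 0.1621]
ee_rot: [-0.001, 0.734, 0.679, -0.0]
contact_force: [-6.2, 1.3, -1.3]
width: 0.011
gripper_force: 89.6
```

Emit:
send_rows(steps=[-1,0,-0.05,0.05,0,-1,0,-0.05,0.05,0,-1,0,0,0,0,-1,0,0,0,0])

```text
clock: 17.85
position: [0.5744, -0.0133, 0.1618]
ee_rot: [0.0, 0.734, 0.679, 0.001]
contact_force: [-6.1, 0.7, 3.1]
width: 0.0109
gripper_force: 90.2
```

```bash
python3 -c "
from plan import *;st()"
```

```text
17.85 pos [ 0.5744 -0.0133  0.1618] yaw 85.47 tilt [ 1.3e-03  5.0e-04 -1.0e+00] F [-6.1  0.7  3.1] M [0.53 1.31 0.33] w 0.0109 gf 90.2
```

Emit:
send_rows(steps=[-1,0,-0.1,0,0,-1,0,0,0,0,-1,0,0,0,0])

```text
clock: 18.15
position: [0.5741, -0.0133, 0.1617]
ee_rot: [0.001, 0.735, 0.678, 0.001]
contact_force: [-3.0, 3.0, 6.0]
width: 0.0105
gripper_force: 90.5
```

Emit:
send_rows(steps=[-1,0,-0.1,0,0,-1,0,0,0,0,-1,0,0,0,0])

```text
clock: 18.45
position: [0.5738, -0.0133, 0.1617]
ee_rot: [0.001, 0.735, 0.678, 0.002]
contact_force: [-2.5, 2.7, 6.1]
width: 0.0106
gripper_force: 90.8
```

```bash
python3 -c "
from plan import *;st()"
```

```text
18.45 pos [ 0.5738 -0.0133  0.1617] yaw 85.43 tilt [ 4.3e-03  2.0e-04 -1.0e+00] F [-2.5  2.7  6.1] M [0.75 0.66 0.31] w 0.0106 gf 90.8
```

The plate is on its stop: 11 N upward with no movement, and Fx is relaxing. Releasing half-way, then lifting.

Emit:
send_rows(steps=[-1,0,-0.1,-0.05,0,-1,0,0,0,0,0,0,0,0,0,0,0,0,0,0,0,0,0,0,0,0,0,0,0,0], newtons=40)

```text
clock: 19.05
position: [0.5711, -0.0137, 0.1607]
ee_rot: [0.0, 0.735, 0.678, -0.0]
contact_force: [-0.5, -0.1, 1.4]
width: 0.0424
gripper_force: 0.0
```

```bash
python3 -c "
from plan import *;st()"
```

```text
19.05 pos [ 0.5711 -0.0137  0.1607] yaw 85.43 tilt [-1.e-04 -4.e-04 -1.e+00] F [-0.5 -0.1  1.4] M [0.01 0.04 0.01] w 0.0424 gf 0.0
```

Free of the plate. Lifting slowly clear.

Emit:
send_rows(steps=[0,0,0,-0.5,0,0,0,0,-1,0,0,0,0,-1.5,0,0,0,0,-2,0,0,0,0,-2,0,0,0,0,-2,0,0,0,0,-1,0,0,-1,-1,-1,0,0,-2,-2,0,0,0,-2,-2,0,0,0,0,0,0,0,0,0,0,0,0])

```text
clock: 20.25
position: [0.5165, -0.0597, 0.2711]
ee_rot: [-0.0, 0.735, 0.678, 0.0]
contact_force: [0.0, -0.3, 0.5]
width: 0.0431
gripper_force: 0.0
```

```bash
python3 - <<'E'
from h import *;from plan import *;from rig import get_image
st();ims={n:cv2.cvtColor(get_image(n)["color"],cv2.COLOR_RGB2BGR) for n in("scene","top")}
s=ims["scene"];a=crop(s,345,185,100,110,5);b=cv2.resize(s[120:240,215:330],None,fx=2.4,fy=2.4);b=cv2.copyMakeBorder(b,0,550-b.shape[0],0,0,0)
cv2.imwrite("pics/m5.png",np.hstack([a,b]))
E
```

```text
20.25 pos [ 0.5165 -0.0597  0.2711] yaw 85.36 tilt [ 0.e+00  3.e-04 -1.e+00] F [ 0.  -0.3  0.5] M [-0.04 -0.04 -0.02] w 0.0431 gf 0.0
```

View pics/m5.png

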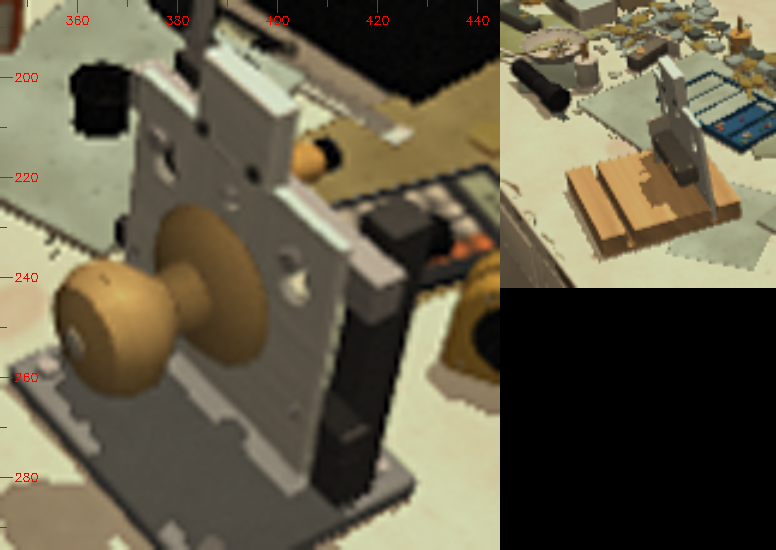

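The plate hangs on both studs with the heads at (376,213) and (403,237) and the pin nose in its hole at (390,223). The latch plate still stands in the rack.

```bash
python3 -c "
from rig import sign_off;print(sign_off())"
```

```text
the job is handed in; nothing more can be done
None
```

The knob plate hangs on both studs with the lock pin snapped out through its hole, pressed against the stand with at most about 14 N. The gripper has let go and moved clear, the latch plate still stands in the rack, and I handed the job in at about 20 s.

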